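# Load the label unwinder and latch it

### The arm

A 6-joint arm with a two-finger parallel gripper is mounted at the origin on a cart in front of the work surface, level with it; the furniture and walls round the work are solid. World frame = base frame: x ahead of the robot, y to its left, z up, the work surface at z = 0. Lengths are in m, angles in rad, forces in N, time in s.
With the tool pointing down it reaches from about 0.225 to 0.875 m from the base axis. Payload 3.4 kg.
Tool frame: the origin (TCP) lies at the very end of the fingers, on their centre line; the grasp point (between the pads) lies 19 mm behind it; z points along the fingers, y is the line along which they close (so a half turn about z gives the same grasp; the last joint's range is limited). The gripper opens to 85 mm and grips with 20 to 120 N. Pads are 22 mm wide; open, the fingers measure 114 mm over their backs; the gripper's body (76 mm by 85 mm) begins 54 mm behind the grasp point. The pads swing forward as they close: fully open they stand 13 mm farther back than shut.
Start: joints at [1.007, 0.276, 1.505, -0, 1.361, -0.121], TCP at [0.246, 0.52, 0.231] pointing down, gripper open.
Joint ranges: [-2.89, 2.89], [-0.75, 2.08], [0.22, 2.7], [-1.18, 4.32], [0.11, 2.71], [-2.7, 2.7]. Speed limits (rad/s): [2.57, 2.57, 3.14, 3.14, 3.14, 3.14].

### API

Orientations are given as a unit quaternion [w, x, y, z].
In Python, from rig import get_state, optics, sign_off gives the robot as it stands.
- The arm moves only by the tool send_rows, never from a script. Its argument "increments" is a list of rows, each an object with "gripper": the gripper's target within -1 to 1 (shut at 1, half-way at 0, fully open at -1); "linear": the shift along the world's x, y, z in m, a list of three; "delta_rot": the turn, a rotation vector about the world's x, y, z in rad, a list of three. In form: [{"gripper": gripper, "linear": [dx, dy, dz], "delta_rot": [rx, ry, rz]}, ...]. A call has 1 to 8 rows; each row is the pose to reach, as a shift and turn from the pose commanded when the call began; what a row does not reach only later rows make up. A row lasts 1/10 s, in which the tool goes at most 50 mm and 8.59 degrees, less where a joint would pass 70% of its speed; a pose out of reach is approached as far as the arm can. A call with a gripper value outside its range is refused whole. The fingers move at their own pace and stop on an object; "newtons" is the grip in N (left out, the last holds). Time passes only in rows, so rows that repeat a pose let the fingers close. It gives the time, the measured TCP pose, the force, the opening and the grip force at its end, in the units of the state.
- get_state(): the state, without advancing time (a new reading comes with each control period).
- optics.get_image(name): name is "scene" or "top" or "wrist"; returns a dict with "pixels" (400x640x3 uint8, blue, green, red), "K" (3x3 intrinsics, pixels), "rvec" (rotation vector, rad) and "tvec" (3), from world to camera coordinates, as OpenCV has them; the wrist camera has in their place "T_tool_cam" (4x4, takes a point from camera to tool coordinates, whose origin is the TCP and whose axes are the flange's). Camera axes: x right, y down, z forward; pixel columns grow to the right and rows downward; lengths in m; the calibration is good to about 2 mm. The wrist camera is an equidistant fisheye: a pixel r from the principal point sees the ray r / f radians off the axis. A picture is of the moment at which its call begins: read the wrist's pose just before it. There is no depth.
- sign_off(): hands the job in; it is judged then, once.
The state is a dict: "clock": time; "qpos": joint angles; "qd": joint speeds; "effort": joint torques, N m; "position": TCP position; "ee_rot": TCP orientation; "contact_force": force on the tool from outside, world axes, zero at the start; "moment": the same for the moment, N m; "width": finger opening in m; "gripper_force": force on a finger pad.
Only numpy, scipy, OpenCV 4.12 (cv2) and the standard library are available. Lean on these libraries where they do the work, as an engineer would, in place of code of your own. Each camera call takes 0.05 s, during which the arm holds its last target. There are 200 camera calls.

### The job

Put the new roll of labels on the spindle of the label unwinder, all the way down on its platter. Then hook the wire bail of the toggle latch over the keeper on the carriage and press the latch lever down past centre, so that it stays shut and the retaining tongue is drawn over the edge of the roll. Leave the other things on the table where they are.

Things in the scene. Friction and masses are not known exactly. Their poses are not given: they have to be found in the camera images.
- label_roll: the white roll of blank labels, 68 mm across, 50 mm high, hole 34 mm wide in a cardboard core, 0.14 kg; stands on the table, hole upright, some way to the right of the unwinder. Origin: centre of its underside; z along the hole.
- unwinder: label unwinder: grey steel plate 248 x 222 x 8 mm fixed to the bench with spindle, latch and carriage. Origin at table height below the lever's pin (46 mm up); x runs from latch to carriage (ahead), y left, z up. Plate: x -96..152, y -186..36 mm. Latch on the line y=0, keeper at x=92; spindle at x=50, y=-135. Under keeper and tab: carriage plate, top 17 mm; rails 20 mm high at y=31, -84.
- seat (a point): centre of the platter's top (64 mm across), 36 mm above the table, foot of the upright spindle, which is 29 mm thick, 40 mm high, its upper 12 mm tapering to 16 mm. Roll's origin here = seated. With the carriage open the tongue's end is 5 mm clear of the seated roll on the unwinder's +x side: a finger there would hit it, so grasp the roll across the unwinder's y or nearly so.
- tongue (a point): the underside of the free end of the retaining tongue, 24 mm wide, 91 mm above the table, on an upright of the carriage; the latch draws it about 14 mm towards -x of the unwinder, over the edge of the seated roll (whose top is at 86 mm).
- carriage (a joint): travel of the spring-loaded carriage (m): 0 = open, pushed back by its spring; about 0.013 to 0.014 when latched. The spring pushes back with 10 N at 0, plus 1.5 N per mm.
- lever (a joint): latch lever (rad): 0 = shut, handle level, pointing to -x of the unwinder; grows as it swings up and over to +x; 1.57 upright, 2.2 stop. Starts at 1.75 to 2.1. Stays where left while the bail is slack, but in closing its stiff pivot lifts a bail that is not under the lip. Hooked, the tension swings it open until pressed past centre (about 0.2); then it stays shut. Takes up to 6 N at its end.
- handle_end (a point): on the outer face of the lever handle, 76 mm from the lever's pin and on the handle's centre line, 12 mm short of its rounded end; that face looks up when the lever is shut and towards +x when it stands upright. The handle is a flat steel bar 24 mm wide (along the pin) and 6 mm thick.
- bail_bar (a point): middle of the bail's cross bar: round, 6 mm thick, 44 mm wide along the unwinder's y, 96 mm from the bail's pin. That pin sits in the lever, 18 mm from the lever's pin (shut: 17.6 mm to -x, 3.7 mm below it). Drawing on the bail turns the lever. Starts 0.15 to 0.7 rad above level, stays where left. Reaches past the keeper's lip only with the lever beyond about 1.95 (at 2.2: x=102 mm).
- bail_tab (a point): middle of the bail's finger tab, a flat bar 12 mm wide (along the unwinder's y), 8 mm thick, 42 mm long, running straight on from the middle of the cross bar; this point is 25 mm beyond the bar. Can be pinched from above across its 12 mm. Site x: along the tab, away from the latch; y along the cross bar.
- keeper (a point): where the cross bar's middle lies once drawn up in the keeper, 46 mm above the table; moves with the carriage. The keeper is a hook 16 mm wide: a wall 3 mm from here to -x, a lip above (underside 5, top 9 mm up) reaching 1.5 mm to +x of this point, a ledge 5 mm below reaching 12 mm to +x. Lower the bar 5 to 9 mm beyond this point to pass the lip, then draw it back under the lip against the wall.
- stamp: bystander: wooden date stamp with a turned handle, 26 x 48 x 92 mm, standing right of the roll. Origin: centre of its underside.
- tape: bystander: part-used brown packing tape roll, 98 mm across, 48 mm high, lying beyond the label roll. Origin: centre of its underside.
- tin_lid: bystander: loose gold tin jar lid, 69 mm across, 14 mm high, left of the unwinder. Origin: centre of its underside.
- marker: bystander: marker pen, 135 mm long, 16 mm thick, lying right of the label roll. Origin: its middle, at the underside.
Not all that is in view belongs to the job. What is shaped like the label_roll but red is not meant.

How it is judged:
On the way, in this order (a step that is already met when the one before it is completed fails the run):
1. the roll is on the spindle, down on the platter, while the lever is open (horizontal distance between label_roll and seat below 0.008 m and z of label_roll in the frame of seat below 0.004 m and angle between label_roll's own z axis and vertical below 0.1 rad and value of joint lever above 1 rad), for 0.2 s.
2. the bail's cross bar is hooked behind the keeper, under its lip, with the lever still open (x of bail_bar in the frame of keeper between -0.003 and 0.014 m and z of bail_bar in the frame of keeper between -0.02 and 0.004 m and value of joint lever above 1 rad), for 0.1 s.
At the end, for the whole second after the job is handed in: Roll upright and at rest on the platter, spindle through its hole (centre within 8 mm, underside within 4 mm); cross bar in the keeper hook (within 5 mm, under the lip); lever shut (under 0.12 rad); carriage drawn in over 11 mm; bystanders within 30 mm of their places (horizontal distance between label_roll and seat below 0.008 m and z of label_roll in the frame of seat below 0.004 m and angle between label_roll's own z axis and vertical below 0.1 rad and x of bail_bar in the frame of keeper between -0.003 and 0.005 m and z of bail_bar in the frame of keeper between -0.008 and 0.005 m and value of joint lever below 0.12 rad and value of joint carriage above 0.011 m and linear speed of label_roll below 0.02 m/s); the robot touches nothing.
It fails at once if a bystander is pushed more than 30 mm or knocked over (distance of any of stamp, tape, tin_lid, marker from where it was at the start of the episode above 0.03 m or angle between stamp's own z axis and vertical above 0.5 rad).
It also fails if it takes over 72 s, if anything falls off the work surface, if the arm or the gripper's body presses on something with over 40 N, if the wrist force passes 120 N, or if a joint passes its speed limit or range.

## Working session

There is one attempt and no reset: what is moved stays moved. The work goes in short steps, Python scripts to look and compute and a tool call to move; the robot and the scene stay as the last step left them, time stands still between calls to the robot, and variables do not carry over. Pictures are saved under pics/ and viewed, at most 10 in all, crops included, and the job is handed in when it is done.

Besides the shell and the picture viewer there is one more tool, called after "Request:" as name(argument=value, ...), one argument or row to a line, values as JSON. send_rows: Moves the arm, as the interface text tells. Its arguments: {"type":"object","properties":{"increments":{"type":"array"},"newtons":{"type":"number"}},"required":["increments"]}

```bash
mkdir -p pics; cat > h.py <<'E'
import numpy as np, cv2
from rig import get_state, optics
def ray(im,uv):
    R,_=cv2.Rodrigues(np.array(im["rvec"],float)); t=np.array(im["tvec"],float).ravel()
    K=np.array(im["K"]); d=R.T@np.linalg.solve(K,np.array([uv[0],uv[1],1.])); return -R.T@t, d
def onz(im,uv,z):
    c,d=ray(im,uv); return c+d*(z-c[2])/d[2]
def proj(im,p):
    q,_=cv2.projectPoints(np.array(p,float).reshape(-1,3),np.array(im["rvec"],float),np.array(im["tvec"],float),np.array(im["K"],float),None); return q.reshape(-1,2)
E
python3 - <<'E'
from h import *
import pickle
s=get_state(); print(s)
for n in("scene","top"):
    im=optics.get_image(n); pickle.dump(im,open(n+".pkl","wb")); cv2.imwrite(f"pics/{n}0.png",im["pixels"]); c,d=ray(im,(320,200)); print(n,c,d,im["K"][0][0])
E
```

```text
{'clock': 0.0, 'qpos': array([ 1.00699279e+00,  2.76578145e-01,  1.50615232e+00,  4.46516024e-06,
        1.36069715e+00, -1.20980497e-01]), 'qd': array([ 0.00098643,  0.00113192, -0.00044364, -0.00018142, -0.00172383,
        0.00190804]), 'effort': array([-1.30938904e-03, -4.16787279e+01, -2.45805860e+01, -2.38724979e-04,
        1.11536868e-02, -8.03194524e-06]), 'position': array([0.24608607, 0.51908314, 0.23044168]), 'ee_rot': array([-3.10092724e-04,  2.19607265e-01,  9.75587929e-01, -8.63492739e-04]), 'contact_force': array([-0.13712073,  0.80861073, -0.10737407]), 'moment': array([ 0.06752695, -0.05177173, -0.03463964]), 'gripper_force': 0.0, 'width': 0.0858504263177855}
scene [-0.39894543 -0.57916357  0.9822224 ] [ 0.68584154  0.35547579 -0.63508544] 487.63986733012166
top [ 0.40218204 -0.0697662   1.75979242] [ 0.10653403 -0.02700378 -0.99412542] 508.3766565628301
```

View pics/scene0.png

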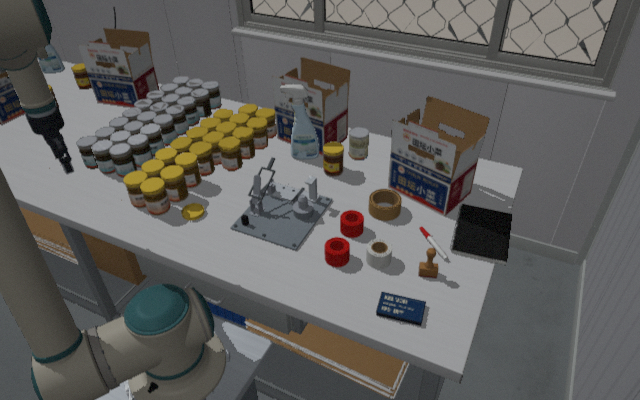

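View pics/top0.png

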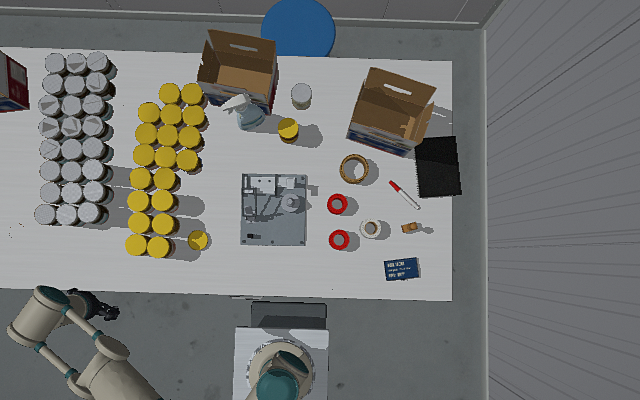

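The scene picture shows the unwinder at (285,210) and the white roll at (378,254). In the top view the plate spans about (241..306, 174..246), the spindle is at (291,203) and the white roll is at (371,229) with red rolls at (337,204) and (340,240).

```bash
python3 - <<'E'
from h import *
import pickle
im=pickle.load(open("top.pkl","rb")); px=im["pixels"]
hsv=cv2.cvtColor(px,cv2.COLOR_BGR2HSV); g=hsv[...,2]
print(px[235,270],px[235,225],px[229,362],px[260,330])
m=((g<170)&(g>40)&(hsv[...,1]<60)).astype(np.uint8)
n,l,st,_=cv2.connectedComponentsWithStats(m); k=l[235,275]; print(st[k])
pts=np.argwhere(l==k)[:,::-1].astype(np.float32)
# bottom edge, left edge, right edge of plate by column/row extents
sub=l==k
bl=[(u,np.max(np.where(sub[:260,u])[0])) for u in range(246,302,4)]
L=[(np.min(np.where(sub[v])[0]),v) for v in range(178,244,4)]
R=[(np.max(np.where(sub[v])[0]),v) for v in range(178,244,4)]
print(bl);print(L);print(R)
a=px[150:270,220:420]; cv2.imwrite("pics/c1.png",cv2.resize(a,(800,480),interpolation=cv2.INTER_CUBIC))
s=pickle.load(open("scene.pkl","rb"))["pixels"]
cv2.imwrite("pics/c2.png",cv2.resize(s[145:255,220:350],(780,660))[:600])
E
```

```text
[124 117 109] [175 175 173] [155 159 157] [174 173 172]
[ 240  173   79   73 4374]
[(246, np.int64(244)), (250, np.int64(245)), (254, np.int64(245)), (258, np.int64(245)), (262, np.int64(245)), (266, np.int64(245)), (270, np.int64(245)), (274, np.int64(245)), (278, np.int64(245)), (282, np.int64(245)), (286, np.int64(245)), (290, np.int64(245)), (294, np.int64(245)), (298, np.int64(245))]
[(np.int64(242), 178), (np.int64(241), 182), (np.int64(241), 186), (np.int64(241), 190), (np.int64(241), 194), (np.int64(241), 198), (np.int64(241), 202), (np.int64(241), 206), (np.int64(241), 210), (np.int64(241), 214), (np.int64(241), 218), (np.int64(240), 222), (np.int64(240), 226), (np.int64(240), 230), (np.int64(240), 234), (np.int64(240), 238), (np.int64(240), 242)]
[(np.int64(307), 178), (np.int64(307), 182), (np.int64(318), 186), (np.int64(317), 190), (np.int64(317), 194), (np.int64(306), 198), (np.int64(308), 202), (np.int64(311), 206), (np.int64(306), 210), (np.int64(306), 214), (np.int64(306), 218), (np.int64(306), 222), (np.int64(306), 226), (np.int64(306), 230), (np.int64(306), 234), (np.int64(306), 238), (np.int64(305), 242)]
```

View pics/c1.png

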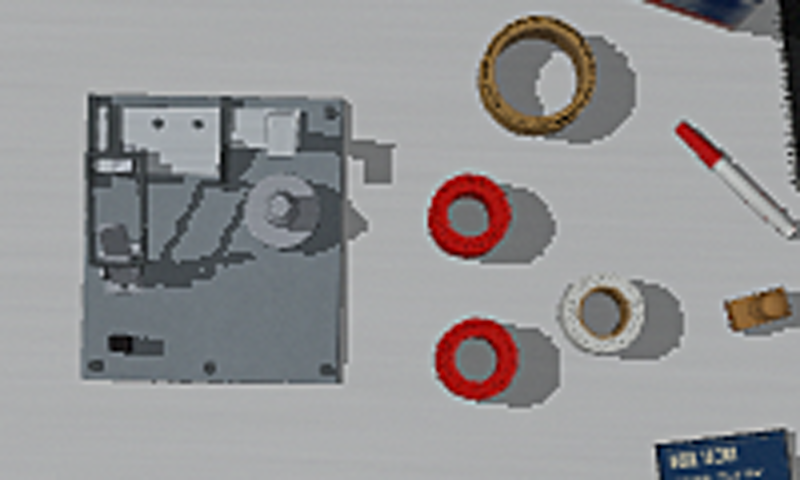

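View pics/c2.png

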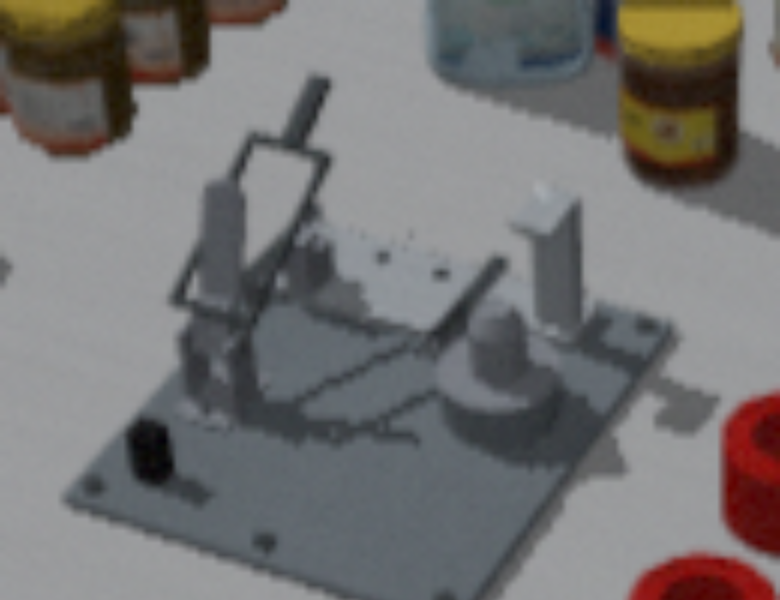

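The top crop shows the plate corners at about (82,380), (341,382), (88,94) and (346,98), the spindle top at (281,205), and the white roll at (602,313). In the scene crop the lever is near upright and the bail is raised, with its tab end at (318,80).

```bash
cat >> h.py <<'E'
def cam(n):
    return optics.get_image(n)
E
python3 - <<'E'
from h import *
import pickle
im=pickle.load(open("top.pkl","rb")); sc=pickle.load(open("scene.pkl","rb"))
f=lambda u,v:(220+(u+.5)/4-.5,150+(v+.5)/4-.5)
C=np.array([onz(im,f(*p),.008) for p in [(82,380),(341,382),(88,94),(346,98)]])
print(np.round(C,4), np.linalg.norm(C[0]-C[1]),np.linalg.norm(C[0]-C[2]))
M=np.array([[-96,36],[-96,-186],[152,36],[152,-186]])/1e3
A,_=cv2.estimateAffinePartial2D(M,C[:,:2]); s=np.hypot(A[0,0],A[1,0]); th=np.arctan2(A[1,0],A[0,0]); 
c=C[:,:2].mean(0); R=np.array([[np.cos(th),-np.sin(th)],[np.sin(th),np.cos(th)]]); o=c-R@M.mean(0)
print("scale",s,"th",th,"o",o)
W=lambda x,y:o+R@np.array([x,y])/1e3
print("seat",W(50,-135),"from spindle top",onz(im,f(281,205),.076),"platter",onz(im,f(283,211),.036),"keeper",W(92,0))
px=im["pixels"]; sub=px[215:245,355:388].astype(int)
m=((sub.min(2)>178)).astype(np.uint8); 
hs=cv2.cvtColor(px,cv2.COLOR_BGR2HSV)
print("roll top c",onz(im,f(602,313),.05), [onz(im,f(*p),.05)[:2].round(4) for p in [(560,313),(644,313),(602,272),(602,354)]])
# bail tab: scene crop scale 6 ; tab end (318,80), start(290,145); on plane unwinder y=0
g=lambda u,v:(220+(u+.5)/6-.5,145+(v+.5)/6-.5)
n=np.array([-np.sin(th),np.cos(th),0])
def plane(uv,y=0):
    c,d=ray(sc,uv); q=np.r_[W(0,y),0]; p=c+d*((q-c)@n)/(d@n); l=R.T@(p[:2]-o); return np.r_[l,p[2]].round(4)
for p in [(318,80),(304,112),(288,146),(222,183),(225,300),(212,305)]: print(p,plane(g(*p)))
E
```

```text
[[ 0.4273  0.152   0.008 ]
 [ 0.4325 -0.0699  0.008 ]
 [ 0.6752  0.158   0.008 ]
 [ 0.679  -0.0664  0.008 ]] 0.22201536913574313 0.24790746026535984Traceback (most recent call last):
  File "<stdin>", line 8, in <module>
cv2.error: OpenCV(4.12.0) /io/opencv/modules/calib3d/src/ptsetreg.cpp:1108: error: (-215:Assertion failed) count >= 0 && to.checkVector(2) == count in function 'estimateAffinePartial2D'
```

```bash
cat >> h.py <<'E'
E
python3 - <<'E'
from h import *
import pickle
im=pickle.load(open("top.pkl","rb")); sc=pickle.load(open("scene.pkl","rb"))
f=lambda u,v:(220+(u+.5)/4-.5,150+(v+.5)/4-.5)
C=np.array([onz(im,f(*p),.008) for p in [(82,380),(341,382),(88,94),(346,98)]])
M=np.array([[-96,36],[-96,-186],[152,36],[152,-186]])/1e3
A=(M-M.mean(0)).T@(C[:,:2]-C[:,:2].mean(0)); th=np.arctan2(A[0,1]-A[1,0],A[0,0]+A[1,1])
R=np.array([[np.cos(th),-np.sin(th)],[np.sin(th),np.cos(th)]]); o=C[:,:2].mean(0)-R@M.mean(0)
open("h.py","a").write(f"""
th={th}; R=np.array([[np.cos(th),-np.sin(th)],[np.sin(th),np.cos(th)]]); o=np.array({o.tolist()})
W=lambda x,y:o+R@np.array([x,y])/1e3
n=np.array([-np.sin(th),np.cos(th),0])
def plane(im,uv,y=0):
    c,d=ray(im,uv); q=np.r_[W(0,y),0]; p=c+d*((q-c)@n)/(d@n); l=R.T@(p[:2]-o); return np.r_[l,p[2]].round(4)
""")
from h import *
print("th",th,"o",o)
print("seat",W(50,-135),"from spindle top",onz(im,f(281,205),.076),"platter",onz(im,f(283,211),.036),"keeper",W(92,0))
print("roll",[onz(im,f(*p),.05)[:2].round(4) for p in [(602,313),(560,313),(644,313),(602,272),(602,354)]])
from h import plane,W
g=lambda u,v:(220+(u+.5)/6-.5,145+(v+.5)/6-.5)
for p in [(318,80),(304,112),(288,146),(222,183),(225,300)]: print(p,plane(sc,g(*p)))
E
```

```text
th 0.01953611523574782 o [0.52403519 0.11785434]Traceback (most recent call last):
  File "<stdin>", line 18, in <module>
NameError: name 'W' is not defined
```

```bash
python3 - <<'E'
from h import *
import pickle
im=pickle.load(open("top.pkl","rb")); sc=pickle.load(open("scene.pkl","rb"))
f=lambda u,v:(220+(u+.5)/4-.5,150+(v+.5)/4-.5)
print("seat",W(50,-135),"from spindle top",onz(im,f(281,205),.076),"platter",onz(im,f(283,211),.036),"keeper",W(92,0))
print("roll",[onz(im,f(*p),.05)[:2].round(4) for p in [(602,313),(560,313),(644,313),(602,272),(602,354)]])
g=lambda u,v:(220+(u+.5)/6-.5,145+(v+.5)/6-.5)
for p in [(318,80),(304,112),(288,146),(222,183),(225,300)]: print(p,plane(sc,g(*p)))
E
```

```text
seat [ 0.57666286 -0.01614315] from spindle top [ 0.57648685 -0.01533083  0.076     ] platter [ 0.57554702 -0.01591896  0.036     ] keeper [0.61601763 0.11965155]
roll [array([ 0.4964, -0.2877]), array([ 0.4953, -0.2523]), array([ 0.4976, -0.3231]), array([ 0.531 , -0.2871]), array([ 0.462 , -0.2884])]
(318, 80) [ 0.1168 -0.      0.1318]
(304, 112) [0.1007 0.     0.1221]
(288, 146) [0.0827 0.     0.1126]
(222, 183) [ 0.0214 -0.      0.1308]
(225, 300) [0.0111 0.     0.0647]
```

Request:
send_rows(
  increments=[
    {"gripper":-1,"linear":[0.03,-0.04,0],"delta_rot":[0,0,0.06]},
    {"gripper":-1,"linear":[0.05,-0.08,0],"delta_rot":[0,0,0.12]},
    {"gripper":-1,"linear":[0.07,-0.12,0],"delta_rot":[0,0,0.18]},
    {"gripper":-1,"linear":[0.09,-0.16,0],"delta_rot":[0,0,0.24]},
    {"gripper":-1,"linear":[0.11,-0.2,0],"delta_rot":[0,0,0.3]},
    {"gripper":-1,"linear":[0.13,-0.24,0],"delta_rot":[0,0,0.36]},
    {"gripper":-1,"linear":[0.15,-0.28,0],"delta_rot":[0,0,0.42]},
    {"gripper":-1,"linear":[0.17,-0.32,0],"delta_rot":[0,0,0.463]},
  ],
)

```text
clock: 0.9
position: [0.4166, 0.1978, 0.2311]
ee_rot: [-0.0, -0.011, 1.0, 0.0]
contact_force: [1.4, 0.2, 0.6]
width: 0.0853
gripper_force: 0.0
```

Request:
send_rows(
  increments=[
    {"gripper":-1,"linear":[0.01,-0.045,0],"delta_rot":[0,0,0]},
    {"gripper":-1,"linear":[0.02,-0.09,0],"delta_rot":[0,0,0]},
    {"gripper":-1,"linear":[0.03,-0.135,0],"delta_rot":[0,0,0]},
    {"gripper":-1,"linear":[0.04,-0.18,0],"delta_rot":[0,0,0]},
    {"gripper":-1,"linear":[0.05,-0.225,0],"delta_rot":[0,0,0]},
    {"gripper":-1,"linear":[0.06,-0.27,0],"delta_rot":[0,0,0]},
    {"gripper":-1,"linear":[0.07,-0.315,0],"delta_rot":[0,0,0]},
    {"gripper":-1,"linear":[0.08,-0.36,0],"delta_rot":[0,0,0]},
  ],
)

```text
clock: 1.7
position: [0.4962, -0.1623, 0.231]
ee_rot: [-0.0, -0.01, 1.0, 0.0]
contact_force: [2.3, 0.5, 0.8]
width: 0.0851
gripper_force: 0.0
```

Request:
send_rows(
  increments=[
    {"gripper":-1,"linear":[0,-0.03,0],"delta_rot":[0,0,0]},
    {"gripper":-1,"linear":[0,-0.06,0],"delta_rot":[0,0,0]},
    {"gripper":-1,"linear":[0,-0.09,0],"delta_rot":[0,0,0]},
    {"gripper":-1,"linear":[0,-0.12,-0.02],"delta_rot":[0,0,0]},
    {"gripper":-1,"linear":[0,-0.127,-0.06],"delta_rot":[0,0,0]},
    {"gripper":-1,"linear":[0,-0.127,-0.08],"delta_rot":[0,0,0]},
    {"gripper":-1,"linear":[0,-0.127,-0.08],"delta_rot":[0,0,0]},
    {"gripper":-1,"linear":[0,-0.127,-0.08],"delta_rot":[0,0,0]},
  ],
)

```text
clock: 2.5
position: [0.4964, -0.2874, 0.1513]
ee_rot: [-0.0, -0.01, 1.0, 0.0]
contact_force: [0.5, 0.5, 0.3]
width: 0.0853
gripper_force: 0.0
```

```bash
cat >> h.py <<'E'
from scipy.spatial.transform import Rotation as Rn
def wrist():
    s=get_state(); im=optics.get_image("wrist"); w,x,y,z=s["ee_rot"]
    T=np.eye(4); T[:3,:3]=Rn.from_quat([x,y,z,w]).as_matrix(); T[:3,3]=s["position"]; im["T"]=T@np.array(im["T_tool_cam"]); im["s"]=s; return im
def wray(im,uv):
    K=np.array(im["K"]); a=(uv[0]-K[0,2])/K[0,0]; b=(uv[1]-K[1,2])/K[1,1]; r=np.hypot(a,b)+1e-12
    d=np.array([a/r*np.sin(r),b/r*np.sin(r),np.cos(r)]); return im["T"][:3,3], im["T"][:3,:3]@d
def wonz(im,uv,z):
    c,d=wray(im,uv); return (c+d*(z-c[2])/d[2]).round(4)
def wproj(im,p):
    q=im["T"][:3,:3].T@(np.array(p)-im["T"][:3,3]); t=np.arctan2(np.hypot(q[0],q[1]),q[2]); h=np.hypot(q[0],q[1]); K=np.array(im["K"])
    return np.array([K[0,2]+K[0,0]*t*q[0]/h,K[1,2]+K[1,1]*t*q[1]/h]).round(1)
E
python3 - <<'E'
from h import *
import pickle
im=wrist(); pickle.dump(im,open("w1.pkl","wb")); cv2.imwrite("pics/w1.png",im["pixels"])
print(im["T_tool_cam"],im["K"]); print(wproj(im,[.4965,-.2878,.05]),[wproj(im,[.4965+a,-.2878+b,.05]) for a,b in((.034,0),(-.034,0),(0,.034),(0,-.034))])
E
```

```text
[[-9.03019714e-04 -9.64620760e-01 -2.63639857e-01  6.64285089e-02]
 [ 9.99999332e-01 -1.06125291e-03  4.57774016e-04 -4.66171521e-04]
 [-7.21366884e-04 -2.63639268e-01  9.64621074e-01 -1.42642179e-01]
 [ 0.00000000e+00  0.00000000e+00  0.00000000e+00  1.00000000e+00]] [[309.70691629   0.         320.93009691]
 [  0.         309.70691629 194.66822031]
 [  0.           0.           1.        ]]
[320.8 194.5] [array([320. , 233.1]), array([321.6, 153.1]), array([362.1, 195.3]), array([279.4, 193.8])]
```

View pics/w1.png

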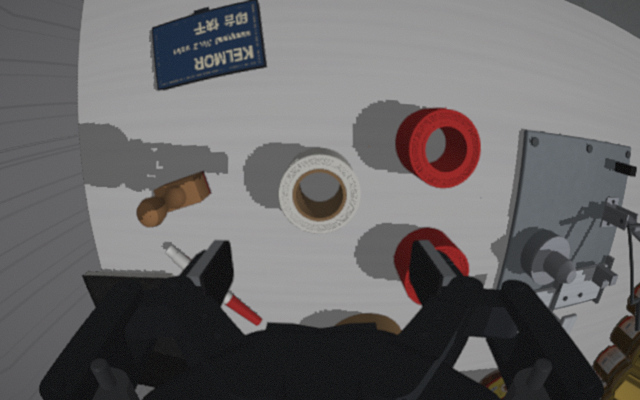

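The wrist view shows the roll's rim spanning about (279..360, 149..232), within 2-3 px of the prediction, so the estimate holds. The fingers clear both red rolls.

Request:
send_rows(
  increments=[
    {"gripper":-1,"linear":[-0.0015,-0.0005,-0.04],"delta_rot":[0,0,0]},
    {"gripper":-1,"linear":[-0.0015,-0.0005,-0.08],"delta_rot":[0,0,0]},
    {"gripper":-1,"linear":[-0.0015,-0.0005,-0.11],"delta_rot":[0,0,0]},
    {"gripper":-1,"linear":[-0.0015,-0.0005,-0.13],"delta_rot":[0,0,0]},
    {"gripper":-1,"linear":[-0.0015,-0.0005,-0.141],"delta_rot":[0,0,0]},
    {"gripper":-1,"linear":[-0.0015,-0.0005,-0.141],"delta_rot":[0,0,0]},
    {"gripper":0.5,"linear":[-0.0015,-0.0005,-0.141],"delta_rot":[0,0,0]},
    {"gripper":0.5,"linear":[-0.0015,-0.0005,-0.141],"delta_rot":[0,0,0]},
  ],
  newtons=30,
)

```text
clock: 3.35
position: [0.4962, -0.2888, 0.0122]
ee_rot: [0.002, -0.01, 1.0, -0.001]
contact_force: [0.8, -0.8, 2.2]
width: 0.0668
gripper_force: 34.1
```

Request:
send_rows(
  increments=[
    {"gripper":0.5,"linear":[0,0,0],"delta_rot":[0,0,0]},
    {"gripper":0.5,"linear":[0,0,0],"delta_rot":[0,0,0]},
    {"gripper":0.5,"linear":[0,0,0],"delta_rot":[0,0,0]},
    {"gripper":0.5,"linear":[0,0,0],"delta_rot":[0,0,0]},
  ],
)

```text
clock: 3.75
position: [0.4962, -0.2888, 0.0122]
ee_rot: [0.002, -0.01, 1.0, -0.001]
contact_force: [1.1, 1.0, 6.0]
width: 0.0674
gripper_force: 34.5
```

Request:
send_rows(
  increments=[
    {"gripper":0.5,"linear":[0,0,0.03],"delta_rot":[0,0,0]},
    {"gripper":0.5,"linear":[0,0,0.07],"delta_rot":[0,0,0]},
    {"gripper":0.5,"linear":[0,0,0.11],"delta_rot":[0,0,0]},
    {"gripper":0.5,"linear":[0.01,0.03,0.13],"delta_rot":[0,0,0]},
    {"gripper":0.5,"linear":[0.02,0.07,0.13],"delta_rot":[0,0,0]},
    {"gripper":0.5,"linear":[0.03,0.11,0.13],"delta_rot":[0,0,0]},
    {"gripper":0.5,"linear":[0.04,0.15,0.13],"delta_rot":[0,0,0]},
    {"gripper":0.5,"linear":[0.05,0.19,0.13],"delta_rot":[0,0,0]},
  ],
)

```text
clock: 4.55
position: [0.5448, -0.0965, 0.1407]
ee_rot: [0.0, -0.01, 1.0, -0.0]
contact_force: [0.9, 0.1, -1.7]
width: 0.0665
gripper_force: 34.9
```

Request:
send_rows(
  increments=[
    {"gripper":0.5,"linear":[0.015,0.03,0],"delta_rot":[0,0,0]},
    {"gripper":0.5,"linear":[0.025,0.06,0],"delta_rot":[0,0,0]},
    {"gripper":0.5,"linear":[0.031,0.082,0],"delta_rot":[0,0,0]},
    {"gripper":0.5,"linear":[0.031,0.082,0],"delta_rot":[0,0,0]},
    {"gripper":0.5,"linear":[0.031,0.082,0],"delta_rot":[0,0,0]},
  ],
)

```text
clock: 5.05
position: [0.5756, -0.0158, 0.1404]
ee_rot: [-0.0, -0.011, 1.0, -0.0]
contact_force: [-0.6, -0.1, -1.6]
width: 0.0671
gripper_force: 34.9
```

```bash
python3 - <<'E'
from h import *
import pickle
im=wrist(); pickle.dump(im,open("w2.pkl","wb")); px=im["pixels"]
print(im["s"]["position"],im["s"]["ee_rot"],im["s"]["contact_force"])
t=optics.get_image("top"); pickle.dump(t,open("t2.pkl","wb"))
sc=optics.get_image("scene"); pickle.dump(sc,open("s2.pkl","wb"))
a=np.hstack([px[60:360,150:490],cv2.resize(sc["pixels"][120:235,215:355],(365,300))])
cv2.imwrite("pics/w2.png",a)
p=im["s"]["position"]; zt=p[2]-.0122+.05
for nm,q in (("rolltop",[p[0],p[1],zt]),("spindletop",[.5766,-.0157,.076])):
  print(nm,wproj(im,q),[wproj(im,np.array(q)+[a,b,0]) for a,b in((.034,0),(-.034,0),(0,.034),(0,-.034))])
E
```

```text
[ 0.57558871 -0.01577597  0.14036804] [-1.70144030e-04 -1.08369049e-02  9.99941216e-01 -3.10118257e-04] [-0.56129683 -0.10338236 -1.61303355]
rolltop [322.  286.9] [array([320.3, 348.6]), array([324.1, 204.9]), array([405.7, 286.1]), array([237.7, 283.3])]
spindletop [321.6 209.6] [array([320.6, 253.2]), array([322.7, 161.7]), array([369.5, 210.4]), array([273.6, 208.5])]
```

View pics/w2.png

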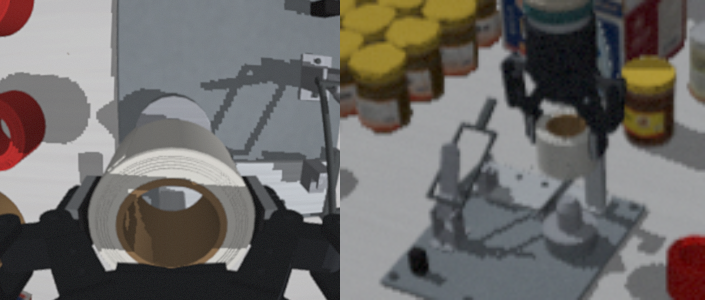

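The wrist crop shows the held roll's rim from x 238 to 404 with its top at row 208, about 1 mm ahead of the tool axis and upright. The spindle is directly below it, so I lower it.

Request:
send_rows(
  increments=[
    {"gripper":0.5,"linear":[0,0,-0.02],"delta_rot":[0,0,0]},
    {"gripper":0.5,"linear":[0,0,-0.04],"delta_rot":[0,0,0]},
    {"gripper":0.5,"linear":[0,0,-0.05],"delta_rot":[0,0,0]},
    {"gripper":0.5,"linear":[0,0,-0.06],"delta_rot":[0,0,0]},
    {"gripper":0.5,"linear":[0,0,-0.066],"delta_rot":[0,0,0]},
    {"gripper":0.5,"linear":[0,0,-0.072],"delta_rot":[0,0,0]},
    {"gripper":0.5,"linear":[0,0,-0.072],"delta_rot":[0,0,0]},
  ],
)

```text
clock: 5.9
position: [0.5756, -0.016, 0.0678]
ee_rot: [-0.0, -0.01, 1.0, 0.0]
contact_force: [-0.3, -0.0, -1.7]
width: 0.067
gripper_force: 34.9
```

Request:
send_rows(
  increments=[
    {"gripper":0.5,"linear":[0,0,-0.004],"delta_rot":[0,0,0]},
    {"gripper":0.5,"linear":[0,0,-0.008],"delta_rot":[0,0,0]},
    {"gripper":0.5,"linear":[0,0,-0.012],"delta_rot":[0,0,0]},
    {"gripper":0.5,"linear":[0,0,-0.015],"delta_rot":[0,0,0]},
    {"gripper":0.5,"linear":[0,0,-0.018],"delta_rot":[0,0,0]},
    {"gripper":0.5,"linear":[0,0,-0.018],"delta_rot":[0,0,0]},
  ],
)

```text
clock: 6.5
position: [0.5755, -0.0159, 0.0498]
ee_rot: [-0.0, -0.01, 1.0, 0.0]
contact_force: [0.2, 0.6, -1.1]
width: 0.067
gripper_force: 34.9
```

Request:
send_rows(
  increments=[
    {"gripper":0.5,"linear":[0,0,-0.002],"delta_rot":[0,0,0]},
    {"gripper":0.5,"linear":[0,0,-0.002],"delta_rot":[0,0,0]},
    {"gripper":0,"linear":[0,0,-0.002],"delta_rot":[0,0,0]},
    {"gripper":-1,"linear":[0,0,-0.002],"delta_rot":[0,0,0]},
    {"gripper":-1,"linear":[0,0,-0.002],"delta_rot":[0,0,0]},
    {"gripper":-1,"linear":[0,0,-0.002],"delta_rot":[0,0,0]},
    {"gripper":-1,"linear":[0,0,-0.002],"delta_rot":[0,0,0]},
    {"gripper":-1,"linear":[0,0,-0.002],"delta_rot":[0,0,0]},
  ],
)

```text
clock: 7.3
position: [0.576, -0.0159, 0.0484]
ee_rot: [0.0, -0.01, 1.0, 0.0]
contact_force: [0.4, 0.4, 0.1]
width: 0.0853
gripper_force: 0.0
```

Request:
send_rows(
  increments=[
    {"gripper":-1,"linear":[0,0,0.03],"delta_rot":[0,0,0]},
    {"gripper":-1,"linear":[0,0,0.07],"delta_rot":[0,0,0]},
    {"gripper":-1,"linear":[0,0,0.11],"delta_rot":[0,0,0]},
    {"gripper":-1,"linear":[0,0,0.15],"delta_rot":[0,0,0]},
    {"gripper":-1,"linear":[0,0.02,0.17],"delta_rot":[0,0,0]},
    {"gripper":-1,"linear":[0,0.05,0.17],"delta_rot":[0,0,0]},
    {"gripper":-1,"linear":[0,0.08,0.17],"delta_rot":[0,0,0]},
    {"gripper":-1,"linear":[0,0.08,0.17],"delta_rot":[0,0,0]},
  ],
)

```text
clock: 8.1
position: [0.5756, 0.0673, 0.2187]
ee_rot: [0.0, -0.012, 1.0, 0.001]
contact_force: [-0.9, -0.7, 0.9]
width: 0.0853
gripper_force: 0.0
```

```bash
python3 - <<'E'
from h import *
import pickle
im=wrist(); pickle.dump(im,open("w3.pkl","wb")); px=im["pixels"]
print(im["s"]["position"],im["s"]["contact_force"])
sc=optics.get_image("scene"); pickle.dump(sc,open("s3.pkl","wb"))
a=np.hstack([px[60:360,130:550],cv2.resize(sc["pixels"][130:245,215:360],(378,300))])
cv2.imwrite("pics/w3.png",a)
for nm,q in (("seated top",[*W(50,-135),.086]),):
  print(nm,wproj(im,q),[wproj(im,np.array(q)+[a,b,0]) for a,b in((.034,0),(-.034,0),(0,.034),(0,-.034))])
for b in (.45,.55,.65):
  x=4+121*np.cos(b); print(b,"tab",wproj(im,[*W(x,0),.063+.121*np.sin(b)]),"bar",wproj(im,[*W(4+96*np.cos(b),0),.063+.096*np.sin(b)]))
print("keeper",wproj(im,[*W(92,0),.055]))
E
```

```text
[0.57555455 0.06725813 0.21865334] [-0.89617412 -0.69622325  0.90811911]
seated top [232.1 184.8] [array([234.1, 219. ]), array([230.8, 148.8]), array([267.4, 185.4]), array([199. , 184.3])]
0.45 tab [378.2 260.9] bar [377.9 233.3]
0.55 tab [380.8 260.6] bar [379.9 232.2]
0.65 tab [383.6 258.8] bar [382.  229.8]
keeper [369.6 216.8]
```

View pics/w3.png

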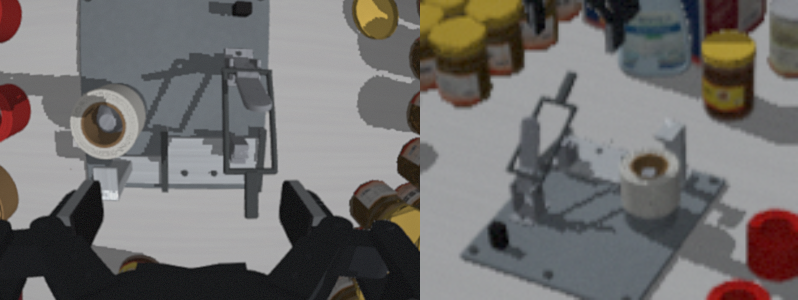

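The wrist crop shows the roll on the spindle with its rim centred near (104,122), where a seated roll should appear. The cross bar's middle is at (250,172) and the tab runs from (250,180) to (251,217), matching a bail about 0.53 rad above level.

Request:
send_rows(
  increments=[
    {"gripper":-1,"linear":[0.03,0.03,0],"delta_rot":[0,0,0]},
    {"gripper":-1,"linear":[0.054,0.053,0],"delta_rot":[0,0,0]},
    {"gripper":-1,"linear":[0.054,0.053,-0.03],"delta_rot":[0,0,0]},
    {"gripper":-1,"linear":[0.054,0.053,-0.06],"delta_rot":[0,0,0]},
    {"gripper":-1,"linear":[0.054,0.053,-0.085],"delta_rot":[0,0,0]},
    {"gripper":-1,"linear":[0.054,0.053,-0.105],"delta_rot":[0,0,0]},
    {"gripper":0,"linear":[0.054,0.053,-0.105],"delta_rot":[0,0,0]},
    {"gripper":0.6,"linear":[0.054,0.053,-0.105],"delta_rot":[0,0,0]},
  ],
  newtons=50,
)

```text
clock: 9.0
position: [0.6301, 0.1161, 0.1133]
ee_rot: [-0.0, -0.01, 1.0, -0.0]
contact_force: [-0.1, 0.0, 1.4]
width: 0.0594
gripper_force: 0.0
```

Request:
send_rows(
  increments=[
    {"gripper":1,"linear":[0,0,0],"delta_rot":[0,0,0]},
    {"gripper":1,"linear":[0,0,0],"delta_rot":[0,0,0]},
    {"gripper":1,"linear":[0,0,0],"delta_rot":[0,0,0]},
    {"gripper":1,"linear":[0,0,0],"delta_rot":[0,0,0]},
    {"gripper":1,"linear":[0,0,0],"delta_rot":[0,0,0]},
    {"gripper":1,"linear":[0,0,0],"delta_rot":[0,0,0]},
  ],
)

```text
clock: 9.6
position: [0.631, 0.1202, 0.1147]
ee_rot: [0.002, -0.01, 1.0, 0.003]
contact_force: [1.5, 7.1, 1.4]
width: 0.0106
gripper_force: 51.1
```

Request:
send_rows(
  increments=[
    {"gripper":1,"linear":[0.003,0.001,-0.0005],"delta_rot":[0,0,0]},
    {"gripper":1,"linear":[0.006,0.002,-0.001],"delta_rot":[0,0,0]},
    {"gripper":1,"linear":[0.0095,0.002,-0.008],"delta_rot":[0,0,0]},
    {"gripper":1,"linear":[0.0125,0.002,-0.015],"delta_rot":[0,0,0]},
    {"gripper":1,"linear":[0.0165,0.002,-0.026],"delta_rot":[0,0,0]},
    {"gripper":1,"linear":[0.0195,0.002,-0.038],"delta_rot":[0,0,0]},
    {"gripper":1,"linear":[0.0215,0.002,-0.05],"delta_rot":[0,0,0]},
    {"gripper":1,"linear":[0.0215,0.002,-0.05],"delta_rot":[0,0,0]},
  ],
)

```text
clock: 10.4
position: [0.6547, 0.1208, 0.063]
ee_rot: [0.003, -0.01, 1.0, 0.002]
contact_force: [3.3, 7.1, 3.3]
width: 0.0107
gripper_force: 51.6
```

```bash
python3 - <<'E'
from h import *
import pickle
im=wrist(); pickle.dump(im,open("w4.pkl","wb")); px=im["pixels"]
print(im["s"]["position"],im["s"]["contact_force"],R.T@(im["s"]["position"][:2]-o))
sc=optics.get_image("scene"); pickle.dump(sc,open("s4.pkl","wb"))
a=np.hstack([cv2.resize(px[60:330,220:440],(326,400)),cv2.resize(sc["pixels"][150:220,240:320],(457,400),interpolation=cv2.INTER_CUBIC)])
cv2.imwrite("pics/w4.png",a)
E
```

```text
[0.65470556 0.12075102 0.0630275 ] [3.30981239 7.0513535  3.31046633] [0.13070202 0.0003435 ]
```

View pics/w4.png

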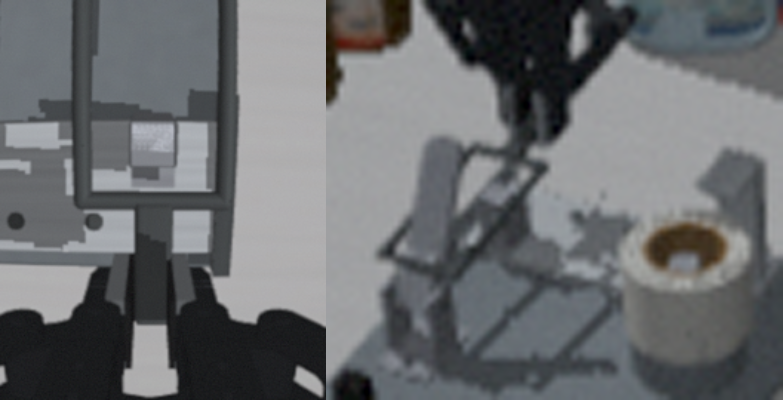

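```bash
python3 - <<'E'
from h import *
import pickle
im=pickle.load(open("w4.pkl","rb")); sc=pickle.load(open("s4.pkl","rb"))
g=lambda u,v:(240+(u+.5)/5.714-.5,150+(v+.5)/5.714-.5)
w=lambda u,v:(220+(u+.5)/1.482-.5,60+(v+.5)/1.482-.5)
print("bar scene",plane(sc,g(508,162)))
print("handle end top",plane(sc,g(445,138)),"base",plane(sc,g(425,265)))
c,d=wray(im,w(154,200))
for z in (.065,.07,.075,.08): p=c+d*(z-c[2])/d[2]; print(z,(R.T@(p[:2]-o)).round(4))
for nm,q in (("keeper lip front",[*W(93.5,0),.055]),("keeper top mid back",[*W(86,0),.055])): print(nm,wproj(im,q), (wproj(im,q)-[220,60])*1.482)
E
```

```text
bar scene [ 0.5232  0.     -0.2244]
handle end top [ 0.4227  0.     -0.1352] base [ 0.386   0.     -0.2184]
0.065 [0.1027 0.0013]
0.07 [0.1013 0.0012]
0.075 [0.0999 0.0011]
0.08 [0.0985 0.0011]
keeper lip front [320.9 171.4] [149.5338 165.0948]
keeper top mid back [320.9 156.4] [149.5338 142.8648]
```

```bash
python3 - <<'E'
from h import *
import pickle
sc=pickle.load(open("s4.pkl","rb"))
g=lambda u,v:(240+(u-326+.5)/5.714-.5,150+(v+.5)/5.714-.5)
for n_,p in dict(bar=(508,161),htop=(443,138),hbase=(425,262)).items(): print(n_,plane(sc,g(*p)))
E
```

```text
bar [ 0.0988 -0.      0.0678]
htop [ 0.0399 -0.      0.1232]
hbase [0.0096 0.     0.0624]
```

The wrist crop shows the cross bar at (154,200), clear beyond the keeper lip's front edge at row 165. In the scene crop the bar is at (508,161) and the lever is at about 2.03 rad, so the bar lies near (100, 70) mm in the unwinder's frame.

Request:
send_rows(
  increments=[
    {"gripper":1,"linear":[0.0005,0,-0.008],"delta_rot":[0,0,0]},
    {"gripper":1,"linear":[0.0005,0,-0.014],"delta_rot":[0,0,0]},
    {"gripper":1,"linear":[0,0,-0.02],"delta_rot":[0,0,0]},
    {"gripper":1,"linear":[-0.0005,0,-0.025],"delta_rot":[0,0,0]},
    {"gripper":1,"linear":[-0.001,0,-0.03],"delta_rot":[0,0,0]},
    {"gripper":1,"linear":[-0.001,0,-0.03],"delta_rot":[0,0,0]},
  ],
)

```text
clock: 11.1
position: [0.6551, 0.1207, 0.0343]
ee_rot: [0.005, -0.01, 1.0, 0.002]
contact_force: [5.0, 5.4, 1.9]
width: 0.0105
gripper_force: 50.9
```

```bash
python3 - <<'E'
from h import *
import pickle
im=wrist(); pickle.dump(im,open("w5.pkl","wb")); px=im["pixels"]
print(im["s"]["position"],im["s"]["contact_force"],R.T@(im["s"]["position"][:2]-o))
sc=optics.get_image("scene"); pickle.dump(sc,open("s5.pkl","wb"))
a=np.hstack([cv2.resize(px[60:330,220:440],(326,400)),cv2.resize(sc["pixels"][150:220,240:320],(457,400),interpolation=cv2.INTER_CUBIC)])
cv2.imwrite("pics/w5.png",a)
for nm,q in (("lip front",[*W(93.5,0),.055]),("bar expected",[*W(99,0),.046])): print(nm,wproj(im,q), (wproj(im,q)-[220,60])*1.482)
E
```

```text
[0.65509634 0.12074994 0.034251  ] [4.98412913 5.42281986 1.93353176] [0.13109271 0.00033478]
lip front [321.2 184.7] [149.9784 184.8054]
bar expected [321.1 191.9] [149.8302 195.4758]
```

View pics/w5.png

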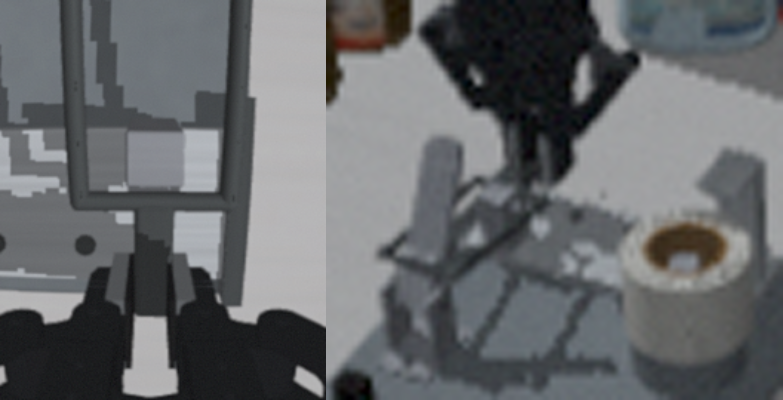

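The wrist crop shows the bar at row 200, beyond the lip front at row 187. That puts it about 9 mm past the keeper point and at its height, so I draw it back under the lip.

Request:
send_rows(
  increments=[
    {"gripper":1,"linear":[0,0,-0.001],"delta_rot":[0,0,0]},
    {"gripper":1,"linear":[-0.002,0,-0.001],"delta_rot":[0,0,0]},
    {"gripper":1,"linear":[-0.004,0,-0.001],"delta_rot":[0,0,0]},
    {"gripper":1,"linear":[-0.006,0,-0.001],"delta_rot":[0,0,0]},
    {"gripper":1,"linear":[-0.008,0,-0.001],"delta_rot":[0,0,0]},
    {"gripper":1,"linear":[-0.009,0,-0.001],"delta_rot":[0,0,0]},
    {"gripper":1,"linear":[-0.009,0,-0.001],"delta_rot":[0,0,0]},
  ],
)

```text
clock: 11.9
position: [0.6479, 0.1208, 0.0346]
ee_rot: [0.007, -0.01, 1.0, 0.002]
contact_force: [6.2, 5.2, 3.5]
width: 0.0104
gripper_force: 51.0
```

```bash
python3 - <<'E'
from h import *
import pickle
im=wrist(); pickle.dump(im,open("w6.pkl","wb")); px=im["pixels"]
print(im["s"]["position"],im["s"]["contact_force"],R.T@(im["s"]["position"][:2]-o))
sc=optics.get_image("scene"); pickle.dump(sc,open("s6.pkl","wb"))
a=np.hstack([cv2.resize(px[60:330,220:440],(326,400)),cv2.resize(sc["pixels"][150:220,240:320],(457,400),interpolation=cv2.INTER_CUBIC)])
cv2.imwrite("pics/w6.png",a)
for nm,q in (("lip front",[*W(93.5,0),.055]),("bar expected",[*W(92,0),.046])): print(nm,wproj(im,q), (wproj(im,q)-[220,60])*1.482)
E
```

```text
[0.64786256 0.12075897 0.0346415 ] [6.20593003 5.2438852  3.45512263] [0.12386048 0.00048512]
lip front [320.9 201.8] [149.5338 210.1476]
bar expected [320.8 192.4] [149.3856 196.2168]
```

View pics/w6.png

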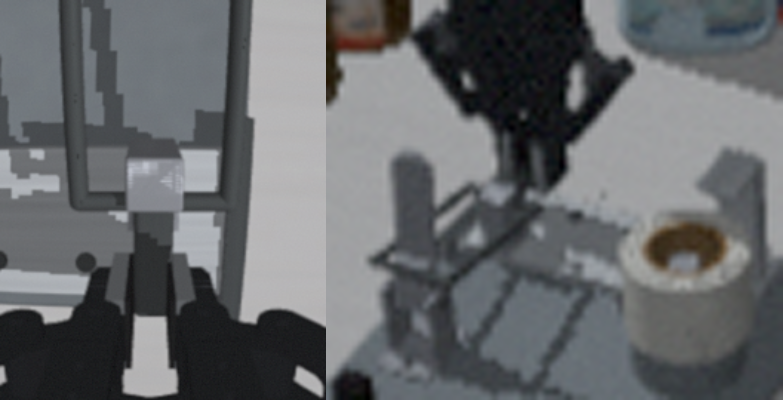

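The wrist crop shows the lip now covering the bar's middle, with the bar at row 201. It is hooked and still about 2 mm short of the wall. I draw it a little further.

Request:
send_rows(
  increments=[
    {"gripper":1,"linear":[-0.001,0,0],"delta_rot":[0,0,0]},
    {"gripper":1,"linear":[-0.002,0,0],"delta_rot":[0,0,0]},
    {"gripper":1,"linear":[-0.003,0,0],"delta_rot":[0,0,0]},
    {"gripper":1,"linear":[-0.003,0,0],"delta_rot":[0,0,0]},
    {"gripper":1,"linear":[-0.003,0,0],"delta_rot":[0,0,0]},
  ],
)

```text
clock: 12.5
position: [0.6472, 0.1208, 0.0349]
ee_rot: [0.009, -0.009, 1.0, 0.002]
contact_force: [10.4, 6.4, 1.0]
width: 0.0105
gripper_force: 50.8
```

Request:
send_rows(
  increments=[
    {"gripper":0.6,"linear":[0.002,0,0],"delta_rot":[0,0,0]},
    {"gripper":-0.2,"linear":[0.002,0,0],"delta_rot":[0,0,0]},
    {"gripper":-0.2,"linear":[0.002,0,0],"delta_rot":[0,0,0]},
    {"gripper":-0.2,"linear":[0.002,0,0],"delta_rot":[0,0,0]},
    {"gripper":-0.2,"linear":[0.002,0,0.03],"delta_rot":[0,0,0]},
    {"gripper":-0.2,"linear":[0.002,0,0.07],"delta_rot":[0,0,0]},
    {"gripper":-0.2,"linear":[0.002,0,0.11],"delta_rot":[0,0,0]},
    {"gripper":-0.2,"linear":[0.002,0,0.14],"delta_rot":[0,0,0]},
  ],
)

```text
clock: 13.3
position: [0.6408, 0.1188, 0.1748]
ee_rot: [0.001, -0.01, 1.0, -0.0]
contact_force: [0.2, 0.4, 0.5]
width: 0.0512
gripper_force: 0.0
```

Request:
send_rows(
  increments=[
    {"gripper":1,"linear":[0,0,0.01],"delta_rot":[0,0,0]},
    {"gripper":1,"linear":[0,0,0.01],"delta_rot":[0,0,0]},
    {"gripper":1,"linear":[0,0,0.01],"delta_rot":[0,0,0]},
    {"gripper":1,"linear":[0,0,0.01],"delta_rot":[0,0,0]},
    {"gripper":1,"linear":[0,0,0.01],"delta_rot":[0,0,0]},
    {"gripper":1,"linear":[0,0,0.01],"delta_rot":[0,0,0]},
  ],
)

```text
clock: 13.9
position: [0.6399, 0.119, 0.181]
ee_rot: [-0.001, -0.01, 1.0, -0.0]
contact_force: [0.1, -0.1, -0.4]
width: -0.0001
gripper_force: 0.0
```

```bash
python3 - <<'E'
from h import *
import pickle
im=wrist(); pickle.dump(im,open("w7.pkl","wb")); g=cv2.cvtColor(im["pixels"],cv2.COLOR_BGR2GRAY)
print(im["s"]["position"],im["s"]["contact_force"],im["s"]["width"])
sc=optics.get_image("scene"); pickle.dump(sc,open("s7.pkl","wb"))
# columns of bail side: sample profile along bar's free part (y=+14mm) near keeper, z=.046
for y in (14,-14):
  print(y,[(x,int(g[int(round(v)),int(round(u))])) for x in range(80,112,2) for u,v in [wproj(im,[*W(x,y),.046])]])
# tab: across y at x=117,z=.041
print([(y,int(g[int(round(v)),int(round(u))])) for y in range(-16,17,2) for u,v in [wproj(im,[*W(116,y),.042])]])
# scene diff between s6 and s7
s6=pickle.load(open("s6.pkl","rb"))["pixels"].astype(int)
d=np.abs(sc["pixels"].astype(int)-s6).max(2)[165:225,240:345]>50
ys,xs=np.where(d); print("diff px",len(xs),(xs.min()+240,xs.max()+240,ys.min()+165,ys.max()+165) if len(xs) else None)
E
```

```text
[0.6398784  0.11903224 0.18095165] [ 0.05890782 -0.1302684  -0.37771469] -8.624468027611248e-05
14 [(80, 125), (82, 169), (84, 168), (86, 168), (88, 167), (90, 130), (92, 72), (94, 64), (96, 132), (98, 166), (100, 166), (102, 169), (104, 164), (106, 168), (108, 166), (110, 166)]
-14 [(80, 99), (82, 104), (84, 106), (86, 107), (88, 102), (90, 74), (92, 73), (94, 62), (96, 93), (98, 102), (100, 116), (102, 121), (104, 104), (106, 102), (108, 104), (110, 103)]
[(-16, 102), (-14, 102), (-12, 142), (-10, 167), (-8, 165), (-6, 153), (-4, 68), (-2, 65), (0, 68), (2, 68), (4, 68), (6, 81), (8, 153), (10, 166), (12, 166), (14, 166), (16, 166)]
diff px 401 (np.int64(261), np.int64(344), np.int64(165), np.int64(222))
```

The bar sits at x of about 93 mm under the lip and the fingers are clear. Next I close the lever.

Request:
send_rows(
  increments=[
    {"gripper":1,"linear":[-0.03,0,0],"delta_rot":[0,0,0]},
    {"gripper":1,"linear":[-0.06,0,0],"delta_rot":[0,0,0]},
    {"gripper":1,"linear":[-0.074,-0.0005,0],"delta_rot":[0,0,0]},
    {"gripper":1,"linear":[-0.074,-0.0005,-0.03],"delta_rot":[0,0,0]},
    {"gripper":1,"linear":[-0.074,-0.0005,-0.06],"delta_rot":[0,0,0]},
    {"gripper":1,"linear":[-0.074,-0.0005,-0.072],"delta_rot":[0,0,0]},
    {"gripper":1,"linear":[-0.074,-0.0005,-0.072],"delta_rot":[0,0,0]},
  ],
)

```text
clock: 14.7
position: [0.5651, 0.1184, 0.1086]
ee_rot: [-0.002, -0.01, 1.0, -0.0]
contact_force: [0.3, -0.5, 1.2]
width: -0.0001
gripper_force: 0.0
```

Request:
send_rows(
  increments=[
    {"gripper":1,"linear":[-0.01,0,0.001],"delta_rot":[0,0,0]},
    {"gripper":1,"linear":[-0.02,0,0.001],"delta_rot":[0,0,0]},
    {"gripper":1,"linear":[-0.03,-0.0005,0.003],"delta_rot":[0,0,0]},
    {"gripper":1,"linear":[-0.038,-0.0005,0.004],"delta_rot":[0,0,0]},
    {"gripper":1,"linear":[-0.046,-0.001,0.003],"delta_rot":[0,0,0]},
    {"gripper":1,"linear":[-0.054,-0.001,0.001],"delta_rot":[0,0,0]},
    {"gripper":1,"linear":[-0.062,-0.001,-0.002],"delta_rot":[0,0,0]},
    {"gripper":1,"linear":[-0.07,-0.001,-0.007],"delta_rot":[0,0,0]},
  ],
)

```text
clock: 15.5
position: [0.4976, 0.1177, 0.1051]
ee_rot: [0.002, -0.01, 1.0, 0.0]
contact_force: [1.8, 0.2, 6.3]
width: -0.0002
gripper_force: 2.7
```

```bash
python3 - <<'E'
from h import *
import pickle
im=wrist(); pickle.dump(im,open("w8.pkl","wb")); g=cv2.cvtColor(im["pixels"],cv2.COLOR_BGR2GRAY)
print(im["s"]["position"],im["s"]["contact_force"])
for y in (14,-14):
  print(y,[(x,int(g[int(round(v)),int(round(u))])) for x in range(76,112,2) for u,v in [wproj(im,[*W(x,y),.046])]])
E
```

```text
[0.49755309 0.11771396 0.10509059] [1.77592252 0.22671863 6.27720891]
14 [(76, 28), (78, 25), (80, 25), (82, 23), (84, 26), (86, 29), (88, 28), (90, 25), (92, 29), (94, 28), (96, 27), (98, 26), (100, 23), (102, 25), (104, 29), (106, 26), (108, 24), (110, 29)]
-14 [(76, 25), (78, 30), (80, 24), (82, 22), (84, 25), (86, 23), (88, 26), (90, 23), (92, 30), (94, 28), (96, 24), (98, 25), (100, 26), (102, 27), (104, 25), (106, 29), (108, 28), (110, 25)]
```

Request:
send_rows(
  increments=[
    {"gripper":1,"linear":[-0.007,0,-0.006],"delta_rot":[0,0,0]},
    {"gripper":1,"linear":[-0.013,0,-0.013],"delta_rot":[0,0,0]},
    {"gripper":1,"linear":[-0.018,0,-0.02],"delta_rot":[0,0,0]},
    {"gripper":1,"linear":[-0.023,0,-0.028],"delta_rot":[0,0,0]},
    {"gripper":1,"linear":[-0.026,0,-0.035],"delta_rot":[0,0,0]},
    {"gripper":1,"linear":[-0.029,-0.001,-0.044],"delta_rot":[0,0,0]},
    {"gripper":1,"linear":[-0.03,-0.001,-0.052],"delta_rot":[0,0,0]},
    {"gripper":1,"linear":[-0.03,-0.001,-0.055],"delta_rot":[0,0,0]},
  ],
)

```text
clock: 16.35
position: [0.4653, 0.1165, 0.0507]
ee_rot: [-0.001, -0.01, 1.0, -0.0]
contact_force: [-13.0, -0.3, 51.5]
width: 0.0001
gripper_force: 26.0
```

Request:
send_rows(
  increments=[
    {"gripper":1,"linear":[0,0,0],"delta_rot":[0,0,0]},
    {"gripper":1,"linear":[0,0,0.02],"delta_rot":[0,0,0]},
    {"gripper":1,"linear":[0,0,0.06],"delta_rot":[0,0,0]},
    {"gripper":1,"linear":[0,0,0.1],"delta_rot":[0,0,0]},
    {"gripper":1,"linear":[0,0,0.14],"delta_rot":[0,0,0]},
    {"gripper":1,"linear":[0.03,0,0.17],"delta_rot":[0,0,0]},
    {"gripper":1,"linear":[0.06,0,0.17],"delta_rot":[0,0,0]},
    {"gripper":1,"linear":[0.06,0,0.17],"delta_rot":[0,0,0]},
  ],
)

```text
clock: 17.15
position: [0.5305, 0.1164, 0.2184]
ee_rot: [0.002, -0.01, 1.0, 0.0]
contact_force: [-1.0, -0.2, -0.3]
width: -0.0003
gripper_force: 0.0
```

```bash
python3 - <<'E'
from h import *
import pickle
im=wrist(); g=cv2.cvtColor(im["pixels"],cv2.COLOR_BGR2GRAY)
print(im["s"]["position"],im["s"]["contact_force"])
for y in (14,-14):
  print(y,[(x,int(g[int(round(v)),int(round(u))])) for x in range(64,108,2) for u,v in [wproj(im,[*W(x,y),.046])]])
# handle across y and along x when shut (z .049)
for x in (-60,-30): print("handle",x,[(y,int(g[int(round(v)),int(round(u))])) for y in range(-22,23,4) for u,v in [wproj(im,[*W(x,y),.049])]])
print("along",[(x,int(g[int(round(v)),int(round(u))])) for x in range(-100,-40,4) for u,v in [wproj(im,[*W(x,6),.049])]])
sc=optics.get_image("scene"); s7=pickle.load(open("s7.pkl","rb"))
t=optics.get_image("top"); t0=pickle.load(open("top.pkl","rb"))
gs=[cv2.cvtColor(a["pixels"],cv2.COLOR_BGR2GRAY) for a in (s7,sc)]
# scene: shift of tongue/upright between pre and post
P=proj(sc,[*W(94,-135),.091])[0]; u,v=P.round().astype(int); print("tongue px",u,v)
d=cv2.absdiff(gs[0],gs[1]); 
tpl=gs[0][v-12:v+10,u-4:u+18]; r=cv2.matchTemplate(gs[1][v-25:v+25,u-25:u+35],tpl,cv2.TM_CCOEFF_NORMED); _,mx,_,loc=cv2.minMaxLoc(r)
print("shift",loc[0]-25+4,loc[1]-25+12,mx,"expected for 14mm",proj(sc,[*W(80,-135),.091])[0]-P)
# handle in scene: lever upright region now?
for z in (.08,.1,.12):
  a=proj(sc,[*W(8,0),z])[0].round().astype(int); print(z,a,gs[0][a[1],a[0]],gs[1][a[1],a[0]])
# bystanders in top view
hs=[cv2.cvtColor(a["pixels"],cv2.COLOR_BGR2HSV) for a in (t0,t)]
for nm,(x0,x1,y0,y1) in dict(tape=(335,375,150,188),stamp=(398,422,218,238),marker=(384,422,176,212),lid=(185,212,228,252)).items():
  for h in hs:
    m=h[y0:y1,x0:x1,1]>90; yy,xx=np.where(m); print(nm,len(xx),xx.mean().round(1),yy.mean().round(1))
E
```

```text
[0.53045308 0.11635078 0.21835797] [-0.96731603 -0.18243491 -0.32046422]
14 [(64, 178), (66, 175), (68, 170), (70, 170), (72, 172), (74, 118), (76, 86), (78, 80), (80, 77), (82, 77), (84, 77), (86, 82), (88, 82), (90, 83), (92, 85), (94, 83), (96, 83), (98, 81), (100, 82), (102, 80), (104, 83), (106, 79)]
-14 [(64, 109), (66, 109), (68, 87), (70, 79), (72, 81), (74, 82), (76, 83), (78, 82), (80, 81), (82, 81), (84, 81), (86, 83), (88, 82), (90, 81), (92, 80), (94, 82), (96, 83), (98, 83), (100, 83), (102, 82), (104, 81), (106, 84)]
handle -60 [(-22, 74), (-18, 77), (-14, 74), (-10, 79), (-6, 139), (-2, 142), (2, 142), (6, 141), (10, 141), (14, 133), (18, 116), (22, 118)]
handle -30 [(-22, 77), (-18, 77), (-14, 112), (-10, 100), (-6, 140), (-2, 141), (2, 140), (6, 139), (10, 142), (14, 126), (18, 117), (22, 115)]
along [(-100, 177), (-96, 180), (-92, 173), (-88, 115), (-84, 148), (-80, 142), (-76, 146), (-72, 188), (-68, 181), (-64, 142), (-60, 141), (-56, 141), (-52, 139), (-48, 141), (-44, 141)]
tongue px 309 183
shift -1 0 0.7040220499038696 expected for 14mm [-2.07373591  2.61438816]
0.08 [256 191] 75 110
0.1 [255 186] 72 160
0.12 [255 181] 72 159
tape 344 18.9 18.3
tape 342 19.0 18.3
stamp 109 11.0 8.9
stamp 109 11.0 8.9
marker 55 11.1 9.6
marker 54 10.7 9.7
lid 319 12.3 11.7
lid 225 9.7 11.7
```

The handle now lies level, ending at x of about -88 mm, so the lever is shut. I move to where the keeper and tongue are visible to check the hook and the carriage.

Request:
send_rows(
  increments=[
    {"gripper":1,"linear":[0.04,0,0],"delta_rot":[0,0,0]},
    {"gripper":1,"linear":[0.08,-0.01,0],"delta_rot":[0,0,0]},
    {"gripper":1,"linear":[0.11,-0.02,0],"delta_rot":[0,0,0]},
    {"gripper":1,"linear":[0.11,-0.02,0],"delta_rot":[0,0,0]},
    {"gripper":1,"linear":[0.11,-0.02,0],"delta_rot":[0,0,0]},
  ],
)

```text
clock: 17.8
position: [0.635, 0.0965, 0.2167]
ee_rot: [-0.002, -0.01, 1.0, 0.0]
contact_force: [0.1, -0.0, -0.1]
width: -0.0004
gripper_force: 0.0
```

```bash
python3 - <<'E'
from h import *
import pickle
im=wrist(); g=cv2.cvtColor(im["pixels"],cv2.COLOR_BGR2GRAY)
cv2.imwrite("pics/last.png",im["pixels"])
S=lambda x,y,z:int(g[tuple(int(round(k)) for k in wproj(im,[*W(x,y),z])[::-1])])
print(im["s"]["position"])
for y in (13,-13): print("bar",y,[(x,S(x,y,.046)) for x in range(66,104,2)])
print("keeper lip y=0",[(x,S(x,0,.055)) for x in range(60,104,2)])
w7=pickle.load(open("w7.pkl","rb")); g7=cv2.cvtColor(w7["pixels"],cv2.COLOR_BGR2GRAY)
print("before",[(x,int(g7[tuple(int(round(k)) for k in wproj(w7,[*W(x,0),.055])[::-1])])) for x in range(60,104,2)])
for y in (-135,-128): print("tongue",y,[(x,S(x,y,.094)) for x in range(60,120,3)])
print("before",[(x,int(g7[tuple(int(round(k)) for k in wproj(w7,[*W(x,-128),.094])[::-1])])) for x in range(60,120,3)])
print("handle",[(x,S(x,6,.049)) for x in range(-100,-60,4)])
print("rolltop",[(x,S(x,-135,.086)) for x in range(8,60,3)])
E
```

```text
[0.63498707 0.09646656 0.21674414]
bar 13 [(66, 110), (68, 154), (70, 170), (72, 171), (74, 175), (76, 140), (78, 66), (80, 65), (82, 108), (84, 168), (86, 170), (88, 170), (90, 172), (92, 166), (94, 170), (96, 170), (98, 170), (100, 169), (102, 170)]
bar -13 [(66, 71), (68, 104), (70, 107), (72, 106), (74, 109), (76, 81), (78, 66), (80, 62), (82, 90), (84, 105), (86, 98), (88, 150), (90, 172), (92, 166), (94, 166), (96, 167), (98, 170), (100, 169), (102, 168)]
keeper lip y=0 [(60, 110), (62, 113), (64, 79), (66, 125), (68, 173), (70, 172), (72, 176), (74, 152), (76, 138), (78, 130), (80, 128), (82, 72), (84, 71), (86, 70), (88, 73), (90, 70), (92, 72), (94, 70), (96, 71), (98, 71), (100, 71), (102, 71)]
before [(60, 111), (62, 110), (64, 109), (66, 108), (68, 107), (70, 109), (72, 108), (74, 87), (76, 68), (78, 76), (80, 156), (82, 155), (84, 158), (86, 174), (88, 167), (90, 128), (92, 128), (94, 101), (96, 66), (98, 68), (100, 67), (102, 68)]
tongue -135 [(60, 67), (63, 61), (66, 61), (69, 75), (72, 175), (75, 111), (78, 153), (81, 162), (84, 145), (87, 99), (90, 100), (93, 101), (
[... 172 characters left out ...]
0), (81, 163), (84, 163), (87, 110), (90, 102), (93, 102), (96, 103), (99, 100), (102, 98), (105, 100), (108, 109), (111, 159), (114, 113), (117, 114)]
before [(60, 54), (63, 54), (66, 51), (69, 89), (72, 151), (75, 165), (78, 167), (81, 110), (84, 70), (87, 69), (90, 101), (93, 100), (96, 101), (99, 101), (102, 100), (105, 101), (108, 100), (111, 100), (114, 100), (117, 126)]
handle [(-100, 24), (-96, 25), (-92, 28), (-88, 25), (-84, 23), (-80, 22), (-76, 19), (-72, 164), (-68, 162), (-64, 131)]
rolltop [(8, 108), (11, 108), (14, 107), (17, 163), (20, 159), (23, 159), (26, 179), (29, 96), (32, 56), (35, 62), (38, 45), (41, 73), (44, 112), (47, 136), (50, 135), (53, 127), (56, 57), (59, 50)]
```

The bar moved from x = 93 to 79 mm and the keeper lip moved with it by about 13 mm. The lever is shut, the roll's rim is where it should be, and the arm is clear.

```bash
python3 -c "
from rig import sign_off; print(sign_off())"
```

```text
the job is handed in; nothing more can be done
None
```

I handed the job in at about 18 s on the robot's clock: by my last camera measurements the roll is down on the platter, the bail is in the keeper, the lever is shut and the carriage is drawn in about 13–14 mm. The stamp, tape and marker had not moved; the tin lid looked in place but was only partly in view. The judge's verdict was not returned.

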